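# Load the last pot and run the stuck buffet tray home

## Task

Put the small lidded pot from the counter back into the empty middle cut-out of the buffet stand's pull-out tray, then push the tray by its handle back in under the shelf. It has stuck: lean on it steadily until it breaks free without forcing it or letting it shoot off, then bring it gently fully home against the hidden spring buffer, without driving the buffer in to its end. Let go and leave it resting there, the pot and both bowls upright in their cut-outs and everything else where it stood.

Things in the scene. Friction and masses are not known exactly. Their poses are not given: they have to be found in the camera images.
- pot: The pot to load: straight white round pot 62 mm across, flat grey lid clipped on (one rigid piece, 0.25 to 0.5 kg). Wall to 56 mm, lid to 60 mm, black knob 34 x 18 mm up to 74 mm. Origin: centre of its underside. Starts upright on the counter beside the stand, its place swapped at random with honey jar and pepper mill, 120 mm or more from them. Grip across the wall about 40 mm up.
- tray: Pull-out beech tray, 150 mm deep (x), 340 wide (y), 24 thick, 0.9 to 1.6 kg; slides only along its own +x, away from the robot. Origin: centre of its underside, 42 mm up. Starts pulled out and stuck: breaking free takes 9 to 20 N over the first 6 to 14 mm; then it slides with 4 to 5 N and halts by itself within some mm when not pushed. It meets the unseen buffer after 60 to 150 mm.
- handle (a point): Centre of the tray's handle: level straight steel bar 11 mm thick, 140 mm long along the tray's y, 35 mm in front (-x) of the tray's front edge on two 8 mm stems 60 mm to either side of its middle; 54 mm above the counter, above the stand's 16 mm base board. Open on the robot's side. Axes as the tray's: push along +x.
- cutout (a point): Centre of the floor of the tray's empty middle cut-out, 68 mm across and 10 mm deep; floor 56 mm above the counter, tray top 66 mm. Axes as the tray's. The two outer cut-outs, 90 mm across, lie 105 mm to either side with a bowl in each.
- buffer (a joint): Compression in m of the spring buffer, hidden in a covered channel under the shelf at a place that differs from day to day: 0 when untouched, 8 mm at most (bottomed); 2 N per mm, no preload, damped (0.15 N per mm/s). Rail friction keeps about 1.5 mm of it when the tray is let go, so a steady total push of 7 to 15 N there leaves the tray resting on it.
- stand: Fixed beech buffet stand: base board 400 (x) by 420 mm (y), 16 mm high; origin: centre of its underside, +x the way the tray goes in. Upper shelf from 15 to 180 mm along x, 420 mm wide, underside 153 and top 175 mm above the counter, on steel posts with a back board and low side skirts; three open white pots 65 mm high and three card holders stand on it.
- bowl_left: Lidded white bowl 84 mm across, 59 mm high to the top of its knob, 0.4 kg, sitting loose in the tray's left (+y) cut-out; rides with the tray. Origin: centre of its underside.
- bowl_right: The same bowl in the right (-y) cut-out.
- honey_jar: Amber glass jar, steel lid, 56 mm across, 85 mm high, on the counter beside the stand; leave alone. Origin: centre of its underside.
- pepper_mill: Waisted wooden pepper mill, 52 mm across, 125 mm high, on the counter beside the stand; leave alone. Origin: centre of its underside.
- coffee_cup: White mug, 76 mm across, 65 mm high, far left on the counter; leave alone. Origin: centre of its underside.
- side_plates: Stack of five white side plates, 150 mm across, 50 mm high, far right on the counter; leave alone. Origin: centre of its underside.
- serving_spoon: Steel serving spoon, 190 mm long, lying flat far left on the counter; leave alone. Origin near its middle.
There are look-alikes about, which are no part of the job. Leave any green look-alike of the bowl_right alone.

How it is judged (in metres and radians):
On the way, in this order (a step that is already met when the one before it is completed fails the run):
1. the pot sits in the tray's middle cut-out, let go, with the tray still where it stood (x of pot in the frame of tray between -0.007 and 0.007 m and y of pot in the frame of tray between -0.007 and 0.007 m and z of pot in the frame of tray below 0.0175 m and angle between pot's own z axis and vertical below 0.1 rad and contact force between the fingers and pot below 0.2 N and distance of tray from where it was at the start of the episode below 0.015 m), for 0.2 s.
2. the tray has broken free and travelled 35 mm (distance of tray from where it was at the start of the episode above 0.035 m), for 0.1 s.
At the end, for the whole second after the job is handed in: The tray is home and at rest against its spring buffer (buffer compressed 0.5 to 7 mm, by rail friction alone), the pot sits upright at the bottom of the middle cut-out and both bowls upright in theirs (within 7 mm of their centres), all at rest, and the robot touches nothing (x of pot in the frame of tray between -0.007 and 0.007 m and y of pot in the frame of tray between -0.007 and 0.007 m and z of each of pot, bowl_left, bowl_right in the frame of tray below 0.0175 m and angle between each of pot, bowl_left, bowl_right's own z axis and vertical below 0.1 rad and x of bowl_left in the frame of tray between -0.007 and 0.007 m and y of bowl_left in the frame of tray between 0.098 and 0.112 m and x of bowl_right in the frame of tray between -0.007 and 0.007 m and y of bowl_right in the frame of tray between -0.112 and -0.098 m and value of joint buffer between 0.0005 and 0.007 m and linear speed of tray below 0.005 m/s and linear speed of pot below 0.01 m/s).
It fails at once if the tray is pushed with more than 30 N (contact force between any of the fingers, the arm and tray above 30 N).
It fails at once if the spring buffer is driven in further than 7 mm of its 8 mm (value of joint buffer above 0.007 m).
It fails at once if the tray shoots off (faster than 0.3 m/s) (linear speed of tray above 0.3 m/s).
It fails at once if a bowl leaves its cut-out, or a bowl or the pot tips over (not (x of bowl_left in the frame of tray between -0.02 and 0.02 m and y of bowl_left in the frame of tray between 0.085 and 0.125 m and x of bowl_right in the frame of tray between -0.02 and 0.02 m and y of bowl_right in the frame of tray between -0.125 and -0.085 m and angle between each of bowl_left, bowl_right's own z axis and vertical below 0.3 rad and angle between pot's own z axis and vertical below 0.61 rad)).
It fails at once if another thing on the counter is moved more than 25 mm (distance of any of honey_jar, pepper_mill, coffee_cup, side_plates, serving_spoon from where it was at the start of the episode above 0.025 m).
It also fails if it takes over 64 s, if anything falls off the work surface, if the arm or the gripper's body presses on something with over 40 N, if the wrist force passes 120 N, or if a joint passes its speed limit or range.

## Robot

A 6-joint arm with a two-finger parallel gripper is mounted at the origin on the work surface. World frame = base frame: x ahead of the robot, y to its left, z up, the work surface at z = 0. Lengths are in mm, angles in rad, forces in N, time in s.
With the tool pointing down it reaches from about 325 to 875 mm from the base axis. Payload 4.4 kg.
Tool frame: the origin (TCP) lies midway between the tips of the shut fingers; the grasp point (between the pads) lies 19 mm behind it; z points along the fingers, y is the line along which they close (so a half turn about z gives the same grasp; the last joint's range is limited). The gripper opens to 85 mm and grips with 20 to 120 N. Pads are 22 mm wide; open, the fingers measure 114 mm over their backs; the gripper's body (76 mm by 85 mm) begins 54 mm behind the grasp point. The pads swing forward as they close: fully open they stand 13 mm farther back than shut.
Start: joints at [-1.365, 0.207, 1.542, -0, 1.393, -0.15], TCP at [200.284, -538.993, 231.282] pointing down, gripper open.
Joint ranges: [-2.73, 2.73], [-0.86, 2.22], [0.23, 2.46], [-1.11, 4.25], [0.08, 2.63], [-2.82, 2.82]. Speed limits (rad/s): [2.79, 2.79, 3.14, 3.14, 3.14, 3.14].

## Interface

Orientations are given as a unit quaternion [w, x, y, z].
In Python, from rig import ctrl gives the robot as it stands. The module is installed in compiled form; this text tells all that it offers.
- The arm moves only by the tool apply_moves, never from a script. Its argument "plan" is a list of rows, each a list of 6 numbers: the shift along the tool's x, y, z in mm, then the turn, a rotation vector about the tool's x, y, z in degrees. A call has exactly 5 rows; each row is the pose to reach, as a shift and turn from the pose commanded when the call began, along the tool's axes at that moment; what a row does not reach only later rows make up. A row lasts 1/10 s, in which the tool goes at most 50 mm and 8.59 degrees, less where a joint would pass 70% of its speed; a pose out of reach is approached as far as the arm can. A call with a gripper value outside its range is refused whole. "gripper" is the gripper command: -1 is fully open, 1 is shut, values between are in proportion, set as the call begins (left out, the last holds). The fingers move at their own pace and stop on an object; the grip force is fixed at half the most. Time passes only in rows, so rows that repeat a pose let the fingers close, or fill a call up. It gives the time, the measured TCP pose, the force, the opening and the grip force at its end, in the units of the state.
- ctrl.state(): the state, without advancing time (a new reading comes with each control period).
- ctrl.snapshot(name): name is "side" or "top" or "wrist"; returns the picture (480x640x3 uint8, red, green, blue); there is no depth.
- ctrl.calibration(name): a dict with "fx", "fy", "cx", "cy" (pixels), "R" (3x3) and "t" (3): a world point X has camera coordinates R X + t; the wrist camera has in their place "tool_from_camera" (4x4, takes a point from camera to tool coordinates, whose origin is the TCP and whose axes are the flange's). Camera axes: x right, y down, z forward; pixel columns grow to the right and rows downward; lengths in mm; the calibration is good to about 2 mm. A picture is of the moment at which its call begins: read the wrist's pose just before it. calibration takes no time and is no camera call.
- ctrl.finish_job(): hands the job in; it is judged then, once.
Trained networks look in the newest picture that a camera, given by its name, has taken for a name from the list of things; names that differ only in an ending like _2 or _b are one class to them, and where a whole thing is asked for, a point or a joint stands for the part that bears it (a point fixed in the world has none). Each returns a list of dicts, best first, with "p" (0 to 1); they miss things now and then, are a little off and sometimes report something else, mostly with a low value. They report only what shows in the picture. A call takes as long as a camera call. They do not tell look-alikes from the thing itself.
- ctrl.spot_in(camera, label): "xyz" ([x, y, z] in mm, in the coordinates of the camera as it stood for that picture, good to about 4 mm: the middle of the surface that is visible of it).
- ctrl.regions_of(camera, label): "pixels" (480x640 bool, what is visible of it).
- ctrl.tip_of(camera, label): "xyz" ([x, y, z] in mm, in the coordinates of the camera as it stood for that picture, good to about 4 mm: a listed point, or the origin of a listed thing).
The state is a dict: "t": time; "q": joint angles; "joint_vel": joint speeds; "joint_efforts": joint torques, N m; "ee_pos": TCP position; "orientation": TCP orientation; "ft_force": force on the tool from outside, world axes, zero at the start; "ft_torque": the same for the moment, N m; "width": opening from 0.0 (shut) to 1.0 (fully open); "grasp_force": force on a finger pad.
Only numpy, scipy, OpenCV 4.12 (cv2) and the standard library are available. Lean on these libraries where they do the work, as an engineer would, in place of code of your own. Each camera call takes 0.05 s, during which the arm holds its last target. There are 200 camera calls.

## Working session

There is one attempt and no reset: what is moved stays moved. The work goes in short steps, Python scripts to look and compute and a tool call to move; the robot and the scene stay as the last step left them, time stands still between calls to the robot, and variables do not carry over. Pictures are saved under pics/ and viewed, at most 10 in all, crops included, and the job is handed in when it is done.

Besides the shell and the picture viewer there is one more tool, called after ">>>" as name(argument=value, ...), one argument or row to a line, values as JSON. apply_moves: Moves the arm, as the interface text tells. Its arguments: {"type":"object","properties":{"plan":{"type":"array"},"gripper":{"type":"number"}},"required":["plan"]}

```bash
mkdir -p pics
cat > h.py <<'E'
from rig import ctrl
import numpy as np, cv2
from scipy.spatial.transform import Rotation as Rn
def Rq(q): return Rn.from_quat([q[1],q[2],q[3],q[0]]).as_matrix()
def snap(c):
    s=ctrl.state(); return ctrl.snapshot(c),s
def save(im,n): cv2.imwrite('pics/'+n,cv2.cvtColor(im,cv2.COLOR_RGB2BGR))
def world(c,p,s=None):
    k=ctrl.calibration(c);p=np.array(p,float)
    if c=='wrist':
        T=np.array(k['tool_from_camera']);p=T[:3,:3]@p+T[:3,3]
        return Rq(s['orientation'])@p+np.array(s['ee_pos'])
    return np.array(k['R']).T@(p-np.array(k['t']))
def find(c,l,s=None,f='tip_of'):
    return [(round(d['p'],2),world(c,d['xyz'],s).round(1).tolist()) for d in getattr(ctrl,f)(c,l)]
E
python3 - <<'E'
from h import *
for c in('side','top'):
    im,s=snap(c);save(im,c+'1.png')
    for l in('pot','tray','handle','cutout','stand','honey_jar','pepper_mill','bowl_left','bowl_right'): print(c,l,find(c,l,s))
s=ctrl.state();print(s['t'],s['ee_pos'],Rq(s['orientation']).round(3).tolist(),s['ft_force'])
E
```

```text
side pot [(0.55, [536.2, 370.6, 1.3])]
side tray [(0.61, [585.0, 28.4, 40.7])]
side handle [(0.62, [481.5, 42.2, 50.0])]
side cutout [(0.84, [585.3, 33.2, 59.3])]
side stand []
side honey_jar [(0.94, [580.1, -375.4, -0.8])]
side pepper_mill [(0.74, [425.4, -371.2, -1.6])]
side bowl_left [(0.63, [480.6, 41.3, 50.5]), (0.48, [580.7, 506.0, 0.0])]
side bowl_right [(0.83, [341.2, -231.0, 0.7]), (0.74, [583.9, -70.6, 55.6]), (0.7, [370.8, -74.7, 1.1])]
top pot [(0.92, [540.3, 365.0, -0.8])]
top tray [(0.75, [594.1, 27.1, 40.1]), (0.38, [539.9, 365.8, -1.1])]
top handle []
top cutout [(0.92, [591.8, 27.8, 51.5])]
top stand [(0.85, [666.4, 26.4, -0.2]), (0.6, [573.8, -544.0, -1.8])]
top honey_jar [(0.85, [576.1, -373.8, 1.3])]
top pepper_mill [(0.75, [431.3, -368.9, 0.2]), (0.63, [588.6, 25.4, 48.7])]
top bowl_left [(0.79, [594.2, 134.7, 59.6])]
top bowl_right [(0.88, [371.5, -80.2, -0.9]), (0.7, [584.1, -75.9, 53.8]), (0.58, [342.8, -239.0, -3.3])]
1.0 [ 200.30282721 -538.99694874  231.29452951] [[0.937, 0.348, 0.0], [0.348, -0.937, -0.0], [0.0, 0.0, -1.0]] [ 1.17430467  0.20610446 -0.2201896 ]
```

View pics/top1.png

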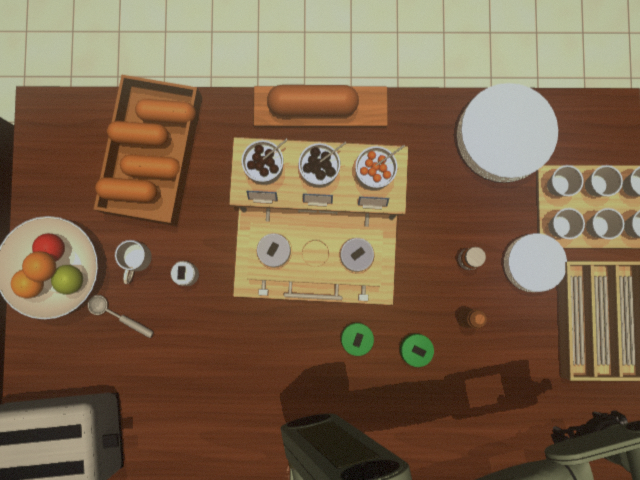

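View pics/side1.png

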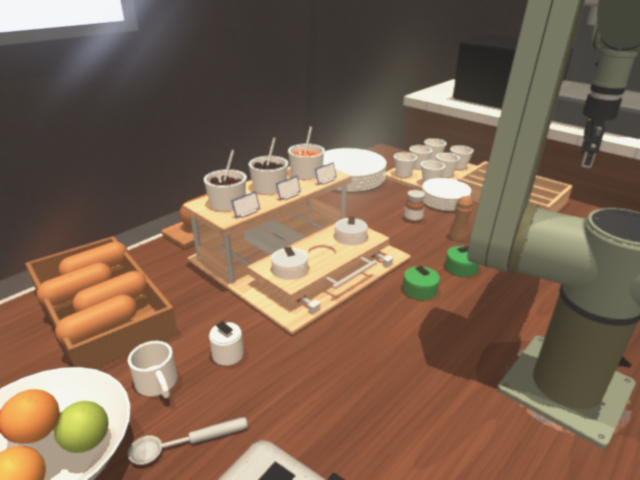

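The top view shows the pot at (183,273), the bowls at (274,249) and (357,254), the empty cut-out ring at (315,252), the handle at (313,296), and green look-alikes at (358,339) and (418,350). The side view agrees. The tray is yawed about -2.7°. I'll move the arm over to the pot and turn it on the way.

>>> apply_moves(
  plan=[
    [36, -33, 0, 0, 0, -8],
    [72, -66, 0, 0, 0, -16],
    [108, -99, 0, 0, 0, -24],
    [144, -132, 0, 0, 0, -32],
    [180, -165, 0, 0, 0, -40],
  ],
  gripper=-1,
)

```text
t: 1.5
ee_pos: [312.1, -320.0, 231.4]
orientation: [0.0, 0.863, 0.505, 0.0]
ft_force: [0.5, 0.0, 0.2]
width: 0.997
grasp_force: 0.0
```

```bash
cat >> h.py <<'E'
def delta(xyz,yaw=None,s=None):
    "shift in tool axes (mm) and turn (deg) to a tool-down pose whose tool x axis is at yaw"
    s=s or ctrl.state();R=Rq(s['orientation'])
    d=R.T@(np.array(xyz)-np.array(s['ee_pos']));r=np.zeros(3)
    if yaw is not None:
        c,n=np.cos(np.radians(yaw)),np.sin(np.radians(yaw))
        G=np.array([[c,n,0],[n,-c,0],[0,0,-1]]);r=np.degrees(Rn.from_matrix(R.T@G).as_rotvec())
    print('at',np.round(s['ee_pos'],1),'t',round(s['t'],2),'shift',d.round(1),'turn',r.round(1))
E
python3 - <<'E'
from h import *
delta([450,50,231],87.3); delta([500,350,231],87.3)
E
```

```text
at [ 312.1 -320.   231.4] t 1.5 shift [390.1 -61.    0.4] turn [  0.    0.  -26.6]
at [ 312.1 -320.   231.4] t 1.5 shift [ 6.761e+02 -1.643e+02  3.000e-01] turn [  0.    0.  -26.6]
```

>>> apply_moves(
  plan=[
    [48, -6, 0, 0, 0, -6],
    [96, -12, 0, 0, 0, -12],
    [144, -18, 0, 0, 0, -18],
    [192, -24, 0, 0, 0, -24],
    [240, -30, 0, 0, 0, -26.6],
  ],
)

```text
t: 2.0
ee_pos: [404.5, -96.3, 231.7]
orientation: [0.001, 0.725, 0.689, 0.0]
ft_force: [1.5, -0.9, -0.5]
width: 0.998
grasp_force: 0.0
```

Run:
```python
from h import *
delta([538,368,231],87.3)
```

```text
at [404.5 -96.3 231.7] t 2.0 shift [470.4 110.1   0.6] turn [ 0.1  0.  -0.2]
```

>>> apply_moves(
  plan=[
    [48, 10, 0, 0, 0, 0],
    [96, 20, 0, 0, 0, 0],
    [144, 30, 0, 0, 0, 0],
    [192, 40, 0, 0, 0, 0],
    [240, 50, 0, 0, 0, 0],
  ],
)

```text
t: 2.5
ee_pos: [466.9, 141.1, 231.7]
orientation: [0.0, 0.725, 0.688, 0.0]
ft_force: [1.1, -0.6, 1.0]
width: 1.002
grasp_force: 0.0
```

>>> apply_moves(
  plan=[
    [46, 11, 0, 0, 0, 0],
    [92, 22, 0, 0, 0, 0],
    [138, 33, 0, 0, 0, 0],
    [184, 44, 0, 0, 0, 0],
    [190, 44, 0, 0, 0, 0],
  ],
)

```text
t: 3.0
ee_pos: [521.0, 330.9, 230.6]
orientation: [-0.001, 0.724, 0.69, 0.001]
ft_force: [-0.1, 0.0, -0.4]
width: 0.999
grasp_force: 0.0
```

Run:
```python
from h import *
im,s=snap('wrist');save(im,'w1.png')
print(find('wrist','pot',s),ctrl.calibration('wrist'))
delta([538,368,231],87.3)
```

```text
[(0.72, [538.2, 370.0, -1.3])] {'fx': 337.725764640708, 'fy': 337.725764640708, 'cx': 319.0337345143601, 'cy': 239.4012597859614, 'tool_from_camera': array([[ 1.14190797e-03, -9.56200776e-01, -2.92709365e-01,
         7.52309918e+01],
       [ 9.99999302e-01,  1.00352052e-03,  6.22938958e-04,
        -5.91512012e-01],
       [-3.01914859e-04, -2.92709872e-01,  9.56201255e-01,
        -1.42174795e+02],
       [ 0.00000000e+00,  0.00000000e+00,  0.00000000e+00,
         1.00000000e+00]])}
at [520.1 327.4 230.6] t 3.1 shift [41.5 15.8 -0.4] turn [-0.1  0.  -0.2]
```

View pics/w1.png

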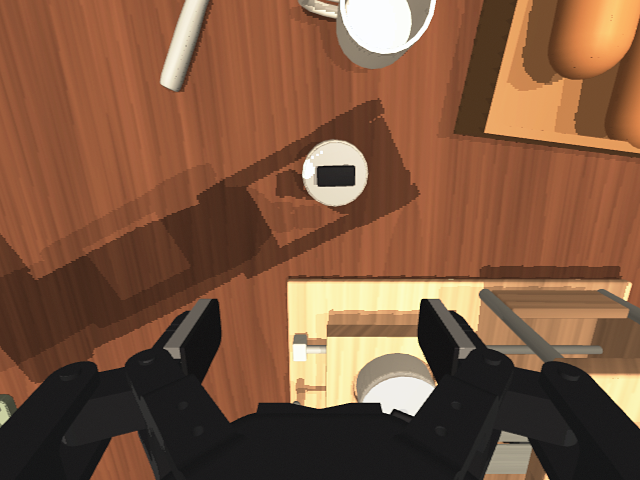

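The wrist view shows the pot lid centred at (335,173), with the mug well clear at (375,30). It computes to a tool shift of (43,15). Now descending.

>>> apply_moves(
  plan=[
    [22, 7.5, 20, 0, 0, 0],
    [43, 15, 60, 0, 0, 0],
    [43, 15, 105, 0, 0, 0],
    [43, 15, 150, 0, 0, 0],
    [43, 15, 170, 0, 0, 0],
  ],
)

```text
t: 3.6
ee_pos: [534.3, 364.7, 56.1]
orientation: [-0.001, 0.726, 0.688, -0.005]
ft_force: [-0.4, -0.1, -1.1]
width: 1.001
grasp_force: 0.0
```

>>> apply_moves(
  plan=[
    [0, 0, 15, 0, 0, 0],
    [0, 0, 28, 0, 0, 0],
    [0, 0, 37, 0, 0, 0],
    [0, 0, 37, 0, 0, 0],
    [0, 0, 37, 0, 0, 0],
  ],
)

```text
t: 4.1
ee_pos: [538.6, 368.8, 25.4]
orientation: [0.0, 0.725, 0.688, 0.001]
ft_force: [-0.1, 1.5, -0.2]
width: 1.001
grasp_force: 0.0
```

>>> apply_moves(
  plan=[
    [0, 0, 0, 0, 0, 0],
    [0, 0, 0, 0, 0, 0],
    [0, 0, 0, 0, 0, 0],
    [0, 0, 0, 0, 0, 0],
    [0, 0, 0, 0, 0, 0],
  ],
  gripper=1,
)

```text
t: 4.6
ee_pos: [539.0, 369.2, 26.1]
orientation: [0.0, 0.725, 0.688, 0.002]
ft_force: [-0.3, 0.5, 6.5]
width: 0.708
grasp_force: 66.3
```

>>> apply_moves(
  plan=[
    [0, 0, -15, 0, 0, 0],
    [0, 0, -45, 0, 0, 0],
    [0, 0, -90, 0, 0, 0],
    [-10, 0, -135, 0, 0, 0],
    [-30, 0, -180, 0, 0, 0],
  ],
)

```text
t: 5.1
ee_pos: [535.1, 338.9, 205.5]
orientation: [-0.0, 0.725, 0.689, -0.0]
ft_force: [1.1, -0.4, -1.4]
width: 0.706
grasp_force: 65.6
```

>>> apply_moves(
  plan=[
    [-40, 2, -25, 0, 0, 0],
    [-83, 4, -25, 0, 0, 0],
    [-128, 6, -25, 0, 0, 0],
    [-173, 8, -25, 0, 0, 0],
    [-218, 10, -25, 0, 0, 0],
  ],
)

```text
t: 5.6
ee_pos: [533.5, 118.6, 229.2]
orientation: [-0.0, 0.725, 0.688, -0.0]
ft_force: [0.5, 0.3, -2.8]
width: 0.71
grasp_force: 65.7
```

Run:
```python
from h import *
delta([580,-30,230],87.3);s=ctrl.state();print(s['width'],s['ft_force'])
```

```text
at [533.5 118.6 229.2] t 5.6 shift [-146.    54.1   -0.8] turn [-0.1  0.  -0.3]
0.7096853817491238 [ 0.45623339  0.29426398 -2.76838155]
```

>>> apply_moves(
  plan=[
    [-40, 14, 0, 0, 0, 0],
    [-80, 28, 0, 0, 0, 0],
    [-120, 42, 0, 0, 0, 0],
    [-143, 54, 0, 0, 0, 0],
    [-143, 54, 0, 0, 0, 0],
  ],
)

```text
t: 6.1
ee_pos: [581.5, -29.1, 229.1]
orientation: [0.0, 0.727, 0.687, -0.001]
ft_force: [-0.5, -0.1, -2.5]
width: 0.704
grasp_force: 65.8
```

Run:
```python
from h import *
im,s=snap('wrist');save(im,'w2.png')
for l in('cutout','tray','bowl_left','bowl_right','handle'): print(l,find('wrist',l,s))
print(s['ee_pos'],Rq(s['orientation']).round(4).tolist())
```

```text
cutout [(0.89, [585.8, 33.4, 54.9])]
tray [(0.57, [588.5, 32.8, 41.6])]
bowl_left [(0.78, [593.5, 138.4, 54.7])]
bowl_right [(0.94, [367.3, -74.6, 2.3]), (0.59, [591.6, 138.3, 54.4])]
handle [(0.97, [481.7, 40.1, 54.1])]
[581.48999041 -29.06248818 229.0640559 ] [[0.0573, 0.9984, -0.0003], [0.9984, -0.0573, -0.0014], [-0.0014, -0.0003, -1.0]]
```

View pics/w2.png

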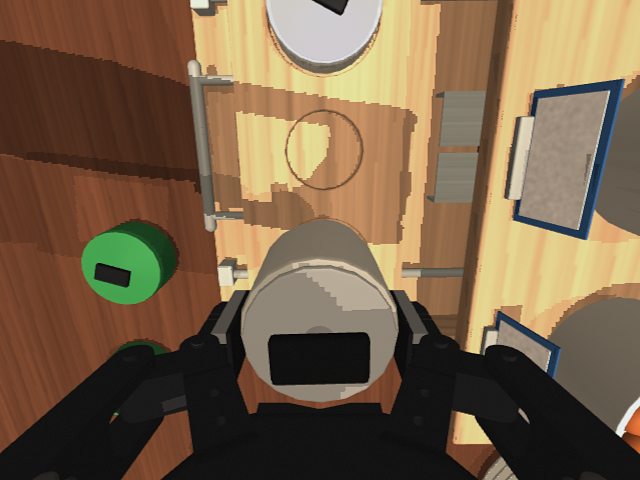

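The wrist view shows the cut-out ring centred at (324,149), the handle at (203,145), and the held pot's lid around (320,330). I'll compare projected circles with these outlines to refine both centres.

Run:
```python
from h import *
k=ctrl.calibration('wrist');T=np.linalg.inv(k['tool_from_camera']);a=np.linspace(0,6.283,400)
def ext(c,r):
    P=np.c_[c[0]+r*np.cos(a),c[1]+r*np.sin(a),0*a+c[2]]@T[:3,:3].T+T[:3,3]
    u=k['fx']*P[:,0]/P[:,2]+k['cx'];v=k['fy']*P[:,1]/P[:,2]+k['cy']
    return np.round([u.min(),u.max(),v.min(),v.max()],1)
for x in(-2,0,3,6): print(x,'lid',ext([x,0,-34],31),ext([x,0,-34],28),'wall',ext([x,0,-30],31),'base',ext([x,0,26],31))
s=ctrl.state();R=Rq(s['orientation'])
for w in([585,30],[587,32],[588,30]):
    p=R.T@(np.array([*w,66])-np.array(s['ee_pos']));print(w,p.round(1),ext(p,34))
im=cv2.imread('pics/w2.png');c=cv2.resize(im[90:420,200:420],None,fx=1.8,fy=1.8,interpolation=cv2.INTER_CUBIC);cv2.imwrite('pics/c2.png',c)
```

```text
-2 lid [237.  403.6 275.6 418.9] [245.1 395.5 283.6 412.9] wall [239.4 401.1 271.2 411.1] base [262.7 377.  229.7 334.6]
0 lid [236.6 404.  270.2 414.9] [244.8 395.8 278.3 408.8] wall [239.1 401.4 266.  407.2] base [262.5 377.2 225.9 331.5]
3 lid [236.1 404.6 262.1 408.8] [244.3 396.4 270.2 402.6] wall [238.5 402.  258.1 401.2] base [262.3 377.5 220.3 326.9]
6 lid [235.5 405.2 253.8 402.6] [243.7 397.  262.1 396.4] wall [238.  402.6 250.  395.2] base [262.  377.8 214.5 322.2]
[585, 30] [ 54.2   1.8 163.2] [283.1 360.2 120.1 199.1]
[587, 32] [ 56.3   3.7 163.1] [285.2 362.4 117.5 196.8]
[588, 30] [ 54.4   4.8 163.1] [286.5 363.6 119.9 198.9]
```

View pics/c2.png

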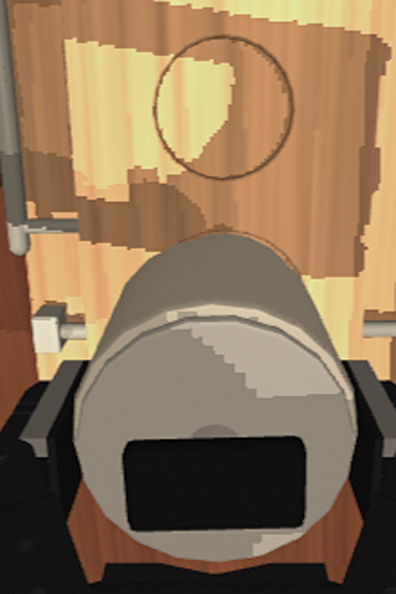

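Run:
```python
from h import *
delta([588,31,115],87.3)
```

```text
at [580.5 -24.1 229.1] t 6.4 shift [ 55.4   4.7 114.1] turn [-0.  -0.  -0.2]
```

>>> apply_moves(
  plan=[
    [25, 2, 0, 0, 0, 0],
    [48, 4, 20, 0, 0, 0],
    [55, 4.7, 60, 0, 0, 0],
    [55, 4.7, 90, 0, 0, 0],
    [55, 4.7, 106, 0, 0, 0],
  ],
)

```text
t: 6.9
ee_pos: [585.9, 31.3, 119.9]
orientation: [-0.002, 0.724, 0.689, -0.002]
ft_force: [0.2, 0.3, -3.4]
width: 0.709
grasp_force: 65.8
```

>>> apply_moves(
  plan=[
    [0, 0, 5, 0, 0, 0],
    [0, 0, 8, 0, 0, 0],
    [0, 0, 8, 0, 0, 0],
    [0, 0, 8, 0, 0, 0],
    [0, 0, 8, 0, 0, 0],
  ],
)

```text
t: 7.4
ee_pos: [589.7, 29.2, 116.8]
orientation: [0.001, 0.725, 0.688, 0.001]
ft_force: [-1.1, 0.3, -2.3]
width: 0.71
grasp_force: 65.8
```

Run:
```python
from h import *
im,s=snap('wrist')
im2,_=snap('side')
print(s['ee_pos'],s['joint_vel'])
k=ctrl.calibration('wrist');T=np.linalg.inv(k['tool_from_camera']);a=np.linspace(0,6.283,400)
def ext(c,r):
    P=np.c_[c[0]+r*np.cos(a),c[1]+r*np.sin(a),0*a+c[2]]@T[:3,:3].T+T[:3,3]
    u=k['fx']*P[:,0]/P[:,2]+k['cx'];v=k['fy']*P[:,1]/P[:,2]+k['cy']
    return np.round([u.min(),u.max(),v.min(),v.max()],1)
z=s['ee_pos'][2]
for x in(-3,0,3): print(x,'base',ext([x,0,26],31),'ring',ext([x,0,z-66],34))
A=cv2.resize(im[150:350,220:420],None,fx=2.5,fy=2.5);B=cv2.resize(im2[180:330,260:380],(300,375))
c=np.zeros((500,800,3),np.uint8);c[:,:500]=A;c[:375,500:]=B;save(c,'c3.png')
```

```text
[589.74212959  29.18341149 116.75761612] [-0.00287242  0.00192513  0.00607767 -0.00077097 -0.00134895  0.0011345 ]
-3 base [262.8 376.9 231.5 336.1] ring [264.3 375.2 215.1 318.4]
0 base [262.5 377.2 225.9 331.5] ring [264.1 375.4 210.1 314.2]
3 base [262.3 377.5 220.3 326.9] ring [263.9 375.7 205.  310.1]
```

View pics/c3.png

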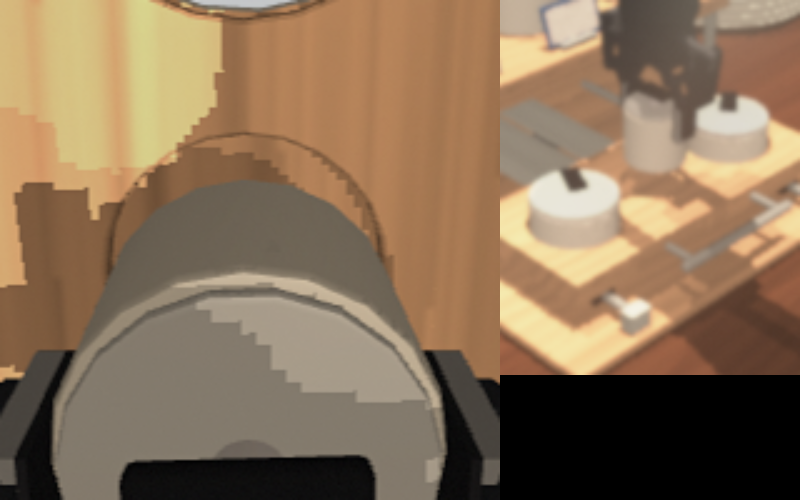

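The crop shows the pot's base edge at v≈222 and the ring's edge at v≈203, which puts the ring about 2.3 mm further along tool x, with y aligned. I'll correct and lower.

>>> apply_moves(
  plan=[
    [2.3, 0, 0, 0, 0, 0],
    [2.3, 0, 6, 0, 0, 0],
    [2.3, 0, 12, 0, 0, 0],
    [2.3, 0, 18, 0, 0, 0],
    [2.3, 0, 22, 0, 0, 0],
  ],
)

```text
t: 8.0
ee_pos: [588.1, 31.6, 92.0]
orientation: [-0.001, 0.725, 0.688, -0.001]
ft_force: [-0.3, -0.2, -3.0]
width: 0.709
grasp_force: 65.8
```

>>> apply_moves(
  plan=[
    [0, 0, 3, 0, 0, 0],
    [0, 0, 6, 0, 0, 0],
    [0, 0, 9, 0, 0, 0],
    [0, 0, 11, 0, 0, 0],
    [0, 0, 11, 0, 0, 0],
  ],
)

```text
t: 8.5
ee_pos: [589.0, 31.6, 82.3]
orientation: [0.0, 0.725, 0.688, 0.0]
ft_force: [-1.3, 0.6, -2.2]
width: 0.705
grasp_force: 66.0
```

>>> apply_moves(
  plan=[
    [0, 0, 0.6, 0, 0, 0],
    [0, 0, 1.2, 0, 0, 0],
    [0, 0, 1.6, 0, 0, 0],
    [0, 0, 1.6, 0, 0, 0],
    [0, 0, 1.6, 0, 0, 0],
  ],
)

```text
t: 9.0
ee_pos: [589.1, 31.6, 82.1]
orientation: [0.0, 0.725, 0.688, 0.0]
ft_force: [-2.9, -0.1, 5.1]
width: 0.707
grasp_force: 66.3
```

>>> apply_moves(
  plan=[
    [0, 0, -1, 0, 0, 0],
    [0, 0, -1, 0, 0, 0],
    [0, 0, -1, 0, 0, 0],
    [0, 0, -1, 0, 0, 0],
    [0, 0, -1, 0, 0, 0],
  ],
  gripper=-1,
)

```text
t: 9.5
ee_pos: [588.8, 31.6, 81.6]
orientation: [-0.0, 0.725, 0.688, -0.0]
ft_force: [0.4, -0.7, -0.8]
width: 1.001
grasp_force: 0.0
```

>>> apply_moves(
  plan=[
    [0, 0, -10, 0, 0, 0],
    [0, 0, -35, 0, 0, 0],
    [0, 0, -75, 0, 0, 0],
    [0, -20, -110, 0, 0, 0],
    [-20, -60, -120, 0, 0, 0],
  ],
)

```text
t: 10.0
ee_pos: [532.6, 15.2, 208.0]
orientation: [0.005, 0.725, 0.689, 0.004]
ft_force: [-0.2, -1.0, 1.1]
width: 1.0
grasp_force: 0.0
```

>>> apply_moves(
  plan=[
    [0, -40, 0, 0, 0, 0],
    [0, -80, 0, 0, 0, 0],
    [0, -100, 0, 0, 0, 0],
    [0, -100, 0, 0, 0, 0],
    [0, -100, 0, 0, 0, 0],
  ],
  gripper=1,
)

```text
t: 10.5
ee_pos: [428.8, 19.9, 202.7]
orientation: [0.001, 0.725, 0.688, 0.001]
ft_force: [0.5, -0.6, 0.1]
width: 0.143
grasp_force: 0.0
```

Run:
```python
from h import *
im,s=snap('wrist');save(im,'w4.png')
for l in('handle','cutout','tray','bowl_left','bowl_right','pot'): print(l,find('wrist',l,s))
im2,_=snap('side');snap('top')
for c in('side','top'):
  for l in('pot','tray','handle'): print(c,l,find(c,l))
print(s['ee_pos'],s['t'],s['width'],s['ft_force'])
B=im2[180:330,230:430];save(cv2.resize(np.vstack([B]),(600,450)),'s4.png')
c=np.zeros((480,800,3),np.uint8);c[:,:400]=im[:,120:520];c[:300,400:]=cv2.resize(B,(400,300));save(c,'c4.png')
```

```text
handle [(0.68, [481.6, 40.1, 53.2])]
cutout []
tray []
bowl_left [(0.74, [593.7, 142.6, 56.5]), (0.32, [589.2, -67.2, 56.6])]
bowl_right [(0.71, [587.9, -72.0, 55.4]), (0.65, [366.1, -73.8, 3.1])]
pot [(0.61, [591.1, 35.3, 54.0]), (0.43, [481.7, 38.8, 53.3])]
side pot [(0.91, [589.7, 34.2, 56.9])]
side tray [(0.67, [585.7, 28.0, 37.8])]
side handle [(0.85, [484.3, 42.2, 51.8])]
top pot [(0.91, [590.7, 29.5, 53.9]), (0.72, [571.9, -543.2, 1.2])]
top tray [(0.78, [592.2, 26.9, 42.6])]
top handle [(0.93, [481.1, 39.7, 52.3])]
[428.80901495  19.9302675  202.70290191] 10.5 0.14269943590293127 [ 0.49560567 -0.56372577  0.12555985]
```

View pics/c4.png

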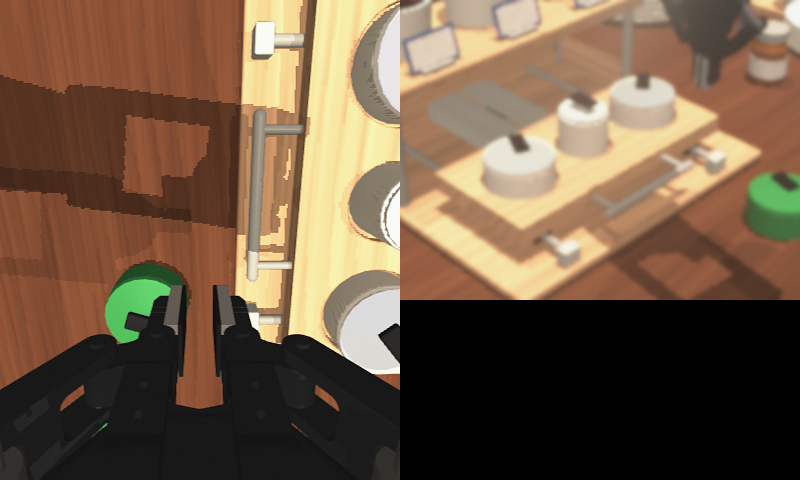

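The pot sits in its cut-out, upright with its knob up, the bowls are unchanged and the tray hasn't moved. The handle bar runs from about (380,112) to (372,275) in the full wrist picture, so I'll work out its line.

Run:
```python
from h import *
s=ctrl.state();k=ctrl.calibration('wrist')
def ray(u,v,z):
    R=Rq(s['orientation']);o=world('wrist',[0,0,0],s);d=world('wrist',[(u-k['cx'])/k['fx'],(v-k['cy'])/k['fy'],1],s)-o
    return o+d*(z-o[2])/d[2]
im=ctrl.snapshot('wrist')
for r in ctrl.regions_of('wrist','handle')[:1]:
    m=r['pixels'];print(r['p'],m.sum(),np.argwhere(m).min(0),np.argwhere(m).max(0))
P=[ray(u,v,57) for u,v in((380,112),(372,275))]
d=P[0]-P[1];print(P,np.linalg.norm(d),np.degrees(np.arctan2(-d[0],d[1])))
delta([445,40,60],86.5)
```

```text
0.93 38596 [  0 368] [374 639]
[array([480.85923769, 110.97651327,  57.        ]), array([473.70921349, -29.10615645,  57.        ])] 140.26502486246898 -2.9219246582256826
at [428.   20.1 201.7] t 11.35 shift [ 20.8  15.9 141.7] turn [ 0.  -0.   0.5]
```

>>> apply_moves(
  plan=[
    [12, 5, 30, 0, 0, 0],
    [23, 10.5, 75, 0, 0, 0],
    [23, 10.5, 120, 0, 0, 0],
    [23, 10.5, 150, 0, 0, 0],
    [23, 10.5, 166, 0, 0, 0],
  ],
)

```text
t: 11.85
ee_pos: [437.1, 42.8, 32.7]
orientation: [-0.002, 0.725, 0.688, -0.002]
ft_force: [-0.6, 0.6, -0.3]
width: 0.001
grasp_force: 0.0
```

>>> apply_moves(
  plan=[
    [0, 2, 0, 0, 0, 0],
    [0, 4, 0, 0, 0, 0],
    [0, 6, 0, 0, 0, 0],
    [0, 8, 0, 0, 0, 0],
    [0, 10, 0, 0, 0, 0],
  ],
)

```text
t: 12.35
ee_pos: [451.0, 41.8, 36.8]
orientation: [0.001, 0.725, 0.688, 0.001]
ft_force: [-0.1, 0.1, -0.2]
width: -0.002
grasp_force: 0.0
```

>>> apply_moves(
  plan=[
    [0, 1, 0, 0, 0, 0],
    [0, 2, 0, 0, 0, 0],
    [0, 3, 0, 0, 0, 0],
    [0, 4, 0, 0, 0, 0],
    [0, 5, 0, 0, 0, 0],
  ],
)

```text
t: 12.85
ee_pos: [454.7, 41.7, 35.6]
orientation: [-0.0, 0.725, 0.688, -0.0]
ft_force: [0.2, 0.4, 0.7]
width: -0.002
grasp_force: 0.0
```

>>> apply_moves(
  plan=[
    [0, 1, 0, 0, 0, 0],
    [0, 2, 0, 0, 0, 0],
    [0, 3, 0, 0, 0, 0],
    [0, 4, 0, 0, 0, 0],
    [0, 5, 0, 0, 0, 0],
  ],
)

```text
t: 13.35
ee_pos: [459.7, 41.4, 35.7]
orientation: [-0.0, 0.725, 0.688, -0.0]
ft_force: [0.9, 0.1, 0.3]
width: -0.003
grasp_force: 0.0
```

>>> apply_moves(
  plan=[
    [0, 1, 0, 0, 0, 0],
    [0, 2, 0, 0, 0, 0],
    [0, 3, 0, 0, 0, 0],
    [0, 4, 0, 0, 0, 0],
    [0, 5, 0, 0, 0, 0],
  ],
)

```text
t: 13.85
ee_pos: [460.7, 41.4, 35.0]
orientation: [-0.003, 0.725, 0.688, -0.003]
ft_force: [-12.6, 0.5, 10.5]
width: -0.005
grasp_force: 6.0
```

>>> apply_moves(
  plan=[
    [0, 0, -0.5, 0, 0, 0],
    [0, 0, -1, 0, 0, 0],
    [0, 0, -1.5, 0, 0, 0],
    [0, 0.3, -1.5, 0, 0, 0],
    [0, 0.6, -1.5, 0, 0, 0],
  ],
)

```text
t: 14.35
ee_pos: [460.6, 41.5, 35.3]
orientation: [-0.004, 0.725, 0.688, -0.003]
ft_force: [-8.1, -0.3, 1.7]
width: -0.001
grasp_force: 3.9
```

>>> apply_moves(
  plan=[
    [0, 0.4, 0, 0, 0, 0],
    [0, 0.8, 0, 0, 0, 0],
    [0, 1.2, 0, 0, 0, 0],
    [0, 1.6, 0, 0, 0, 0],
    [0, 2, 0, 0, 0, 0],
  ],
)

```text
t: 14.85
ee_pos: [460.8, 41.4, 35.2]
orientation: [-0.005, 0.725, 0.688, -0.005]
ft_force: [-11.6, -0.6, 5.8]
width: 0.001
grasp_force: 6.1
```

>>> apply_moves(
  plan=[
    [0, 0.4, -0.3, 0, 0, 0],
    [0, 0.8, -0.6, 0, 0, 0],
    [0, 1.2, -0.9, 0, 0, 0],
    [0, 1.6, -1.2, 0, 0, 0],
    [0, 2, -1.4, 0, 0, 0],
  ],
)

```text
t: 15.35
ee_pos: [461.1, 41.5, 35.4]
orientation: [-0.006, 0.725, 0.688, -0.006]
ft_force: [-11.4, -0.6, -0.3]
width: 0.0
grasp_force: 6.1
```

>>> apply_moves(
  plan=[
    [0, 0.5, -0.1, 0, 0, 0],
    [0, 1, -0.2, 0, 0, 0],
    [0, 1.5, -0.3, 0, 0, 0],
    [0, 2, -0.4, 0, 0, 0],
    [0, 2.5, -0.5, 0, 0, 0],
  ],
)

```text
t: 15.85
ee_pos: [463.1, 41.3, 35.5]
orientation: [-0.007, 0.725, 0.688, -0.006]
ft_force: [-12.9, -0.1, -1.2]
width: 0.001
grasp_force: 6.1
```

>>> apply_moves(
  plan=[
    [0, 0.5, 0, 0, 0, 0],
    [0, 1, 0, 0, 0, 0],
    [0, 1.5, 0, 0, 0, 0],
    [0, 2, 0, 0, 0, 0],
    [0, 2.5, 0, 0, 0, 0],
  ],
)

```text
t: 16.35
ee_pos: [465.7, 41.2, 35.5]
orientation: [-0.007, 0.725, 0.688, -0.006]
ft_force: [-11.7, -1.2, -2.0]
width: -0.003
grasp_force: 5.6
```

>>> apply_moves(
  plan=[
    [0, 0.5, 0, 0, 0, 0],
    [0, 1, 0, 0, 0, 0],
    [0, 1.5, 0, 0, 0, 0],
    [0, 2, 0, 0, 0, 0],
    [0, 2.5, 0, 0, 0, 0],
  ],
)

```text
t: 16.85
ee_pos: [474.3, 40.8, 37.7]
orientation: [-0.002, 0.725, 0.688, -0.002]
ft_force: [-4.7, -0.1, -3.0]
width: -0.001
grasp_force: 2.1
```

>>> apply_moves(
  plan=[
    [0, 1.5, 0.5, 0, 0, 0],
    [0, 4, 1, 0, 0, 0],
    [0, 7, 1.5, 0, 0, 0],
    [0, 10, 1.5, 0, 0, 0],
    [0, 13, 1.5, 0, 0, 0],
  ],
)

```text
t: 17.35
ee_pos: [490.1, 40.0, 37.7]
orientation: [-0.0, 0.725, 0.688, 0.0]
ft_force: [-4.4, 1.7, -2.6]
width: -0.004
grasp_force: 2.3
```

>>> apply_moves(
  plan=[
    [0, 3, 0, 0, 0, 0],
    [0, 6, 0, 0, 0, 0],
    [0, 9, 0, 0, 0, 0],
    [0, 12, 0, 0, 0, 0],
    [0, 15, 0, 0, 0, 0],
  ],
)

```text
t: 17.85
ee_pos: [505.0, 39.2, 37.6]
orientation: [-0.0, 0.725, 0.688, 0.0]
ft_force: [-4.8, 2.1, -1.4]
width: 0.0
grasp_force: 2.3
```

>>> apply_moves(
  plan=[
    [0, 3, 0, 0, 0, 0],
    [0, 5.5, 0, 0, 0, 0],
    [0, 8, 0, 0, 0, 0],
    [0, 10, 0, 0, 0, 0],
    [0, 11.5, 0, 0, 0, 0],
  ],
)

```text
t: 18.35
ee_pos: [516.6, 38.6, 37.7]
orientation: [0.0, 0.725, 0.688, 0.0]
ft_force: [-4.3, 2.1, -1.5]
width: -0.001
grasp_force: 2.1
```

>>> apply_moves(
  plan=[
    [0, 1.4, 0, 0, 0, 0],
    [0, 2.8, 0, 0, 0, 0],
    [0, 4.2, 0, 0, 0, 0],
    [0, 5.6, 0, 0, 0, 0],
    [0, 7, 0, 0, 0, 0],
  ],
)

```text
t: 18.85
ee_pos: [523.4, 38.2, 37.7]
orientation: [0.0, 0.725, 0.688, 0.0]
ft_force: [-3.6, 2.9, -0.9]
width: -0.001
grasp_force: 2.1
```

>>> apply_moves(
  plan=[
    [0, 1.4, 0, 0, 0, 0],
    [0, 2.8, 0, 0, 0, 0],
    [0, 4.2, 0, 0, 0, 0],
    [0, 5.6, 0, 0, 0, 0],
    [0, 7, 0, 0, 0, 0],
  ],
)

```text
t: 19.35
ee_pos: [530.3, 37.9, 37.7]
orientation: [-0.0, 0.725, 0.688, 0.0]
ft_force: [-3.7, 3.4, -0.6]
width: -0.001
grasp_force: 2.1
```

>>> apply_moves(
  plan=[
    [0.4, 1.4, 0, 0, 0, 0],
    [0.8, 2.8, 0, 0, 0, 0],
    [1.2, 4.2, 0, 0, 0, 0],
    [1.4, 5.6, 0, 0, 0, 0],
    [1.5, 7, 0, 0, 0, 0],
  ],
)

```text
t: 19.85
ee_pos: [537.5, 37.7, 37.7]
orientation: [0.001, 0.725, 0.688, -0.001]
ft_force: [-5.1, -2.5, -0.9]
width: 0.003
grasp_force: 2.1
```

>>> apply_moves(
  plan=[
    [-0.3, 1.4, 0, 0, 0, 0],
    [-0.3, 2.8, 0, 0, 0, 0],
    [-0.3, 4.2, 0, 0, 0, 0],
    [-0.3, 5.6, 0, 0, 0, 0],
    [-0.3, 7, 0, 0, 0, 0],
  ],
)

```text
t: 20.35
ee_pos: [542.8, 37.5, 37.6]
orientation: [-0.001, 0.725, 0.688, -0.002]
ft_force: [-9.6, -2.9, 4.3]
width: 0.002
grasp_force: 4.9
```

>>> apply_moves(
  plan=[
    [0, 0, -0.5, 0, 0, 0],
    [0, 0, -0.8, 0, 0, 0],
    [0, 0, -0.8, 0, 0, 0],
    [0, 0, -0.8, 0, 0, 0],
    [0, 0, -0.8, 0, 0, 0],
  ],
)

```text
t: 20.85
ee_pos: [542.8, 37.5, 37.7]
orientation: [-0.001, 0.725, 0.688, -0.002]
ft_force: [-7.0, -2.9, -1.3]
width: -0.002
grasp_force: 3.1
```

Probing 2 mm more to confirm that this is the spring.

>>> apply_moves(
  plan=[
    [0, 0.5, 0, 0, 0, 0],
    [0, 1, 0, 0, 0, 0],
    [0, 1.5, 0, 0, 0, 0],
    [0, 2, 0, 0, 0, 0],
    [0, 2, 0, 0, 0, 0],
  ],
)

```text
t: 21.35
ee_pos: [543.5, 37.4, 37.7]
orientation: [-0.002, 0.725, 0.688, -0.003]
ft_force: [-9.7, -2.7, 2.0]
width: 0.001
grasp_force: 4.9
```

>>> apply_moves(
  plan=[
    [0, 0.5, -0.2, 0, 0, 0],
    [0, 1, -0.4, 0, 0, 0],
    [0, 1.5, -0.6, 0, 0, 0],
    [0, 2, -0.8, 0, 0, 0],
    [0, 2, -0.8, 0, 0, 0],
  ],
)

```text
t: 21.85
ee_pos: [544.1, 37.4, 37.7]
orientation: [-0.003, 0.725, 0.688, -0.004]
ft_force: [-11.0, -2.7, 1.2]
width: -0.001
grasp_force: 5.5
```

Force rises as a spring of about 2 N/mm would, so compression is about 3 mm. Now backing off gently.

>>> apply_moves(
  plan=[
    [0, -1, 0, 0, 0, 0],
    [0, -2, 0, 0, 0, 0],
    [0, -3, 0, 0, 0, 0],
    [0, -4, 0, 0, 0, 0],
    [0, -5, 0, 0, 0, 0],
  ],
)

```text
t: 22.35
ee_pos: [544.0, 38.3, 39.4]
orientation: [0.001, 0.726, 0.688, 0.001]
ft_force: [-1.1, -0.9, -2.1]
width: 0.001
grasp_force: 1.2
```

>>> apply_moves(
  plan=[
    [0, -1, 0, 0, 0, 0],
    [0, -2, 0, 0, 0, 0],
    [0, -4, 0, 0, 0, 0],
    [0, -7, 0, 0, 0, 0],
    [0, -11, 0, 0, 0, 0],
  ],
)

```text
t: 22.85
ee_pos: [533.0, 38.7, 39.8]
orientation: [0.001, 0.725, 0.688, 0.001]
ft_force: [-0.1, -0.1, -0.4]
width: 0.006
grasp_force: 0.0
```

>>> apply_moves(
  plan=[
    [0, -10, 0, 0, 0, 0],
    [0, -25, 0, 0, 0, 0],
    [0, -40, 0, 0, 0, 0],
    [0, -40, -30, 0, 0, 0],
    [0, -40, -70, 0, 0, 0],
  ],
)

```text
t: 23.35
ee_pos: [488.3, 41.2, 107.3]
orientation: [-0.003, 0.725, 0.688, -0.002]
ft_force: [2.0, 0.5, -0.0]
width: -0.001
grasp_force: 0.0
```

>>> apply_moves(
  plan=[
    [0, -10, -40, 0, 0, 0],
    [0, -20, -80, 0, 0, 0],
    [0, -30, -100, 0, 0, 0],
    [0, -30, -100, 0, 0, 0],
    [0, -30, -100, 0, 0, 0],
  ],
)

```text
t: 23.85
ee_pos: [461.9, 42.5, 209.0]
orientation: [0.0, 0.725, 0.688, 0.0]
ft_force: [1.0, -0.1, -0.1]
width: -0.002
grasp_force: 0.0
```

Run:
```python
from h import *
im,s=snap('side');im2,_=snap('top')
for c in('side','top'):
  for l in('pot','handle','bowl_left','bowl_right','tray'): print(c,l,find(c,l)[:2])
print(s['ee_pos'],s['t'],s['ft_force'])
c=np.zeros((480,800,3),np.uint8);c[:300,:400]=cv2.resize(im[180:330,220:420],(400,300));c[:300,400:]=cv2.resize(im2[160:310,220:420],(400,300));save(c,'c5.png')
```

```text
side pot [(0.74, [672.4, 31.4, 55.0]), (0.61, [663.9, -77.4, 56.4])]
side handle [(0.9, [563.2, 38.1, 51.7])]
side bowl_left [(0.56, [672.2, 139.3, 55.3])]
side bowl_right [(0.88, [341.2, -228.7, -1.9]), (0.66, [369.1, -75.3, 2.6])]
side tray [(0.69, [668.1, 26.5, 37.3]), (0.65, [669.2, 30.6, 1.6])]
top pot [(0.85, [673.6, 22.5, 55.6])]
top handle [(0.6, [564.9, 32.4, 52.3])]
top bowl_left [(0.64, [679.3, 130.5, 57.1]), (0.61, [573.9, -542.3, -0.7])]
top bowl_right [(0.72, [344.0, -237.9, -4.1]), (0.67, [670.0, -78.7, 55.6])]
top tray [(0.79, [675.4, 21.7, 42.3])]
[461.87596765  42.54639203 208.99852457] 23.85 [ 0.99343079 -0.062665   -0.08392002]
```

View pics/c5.png

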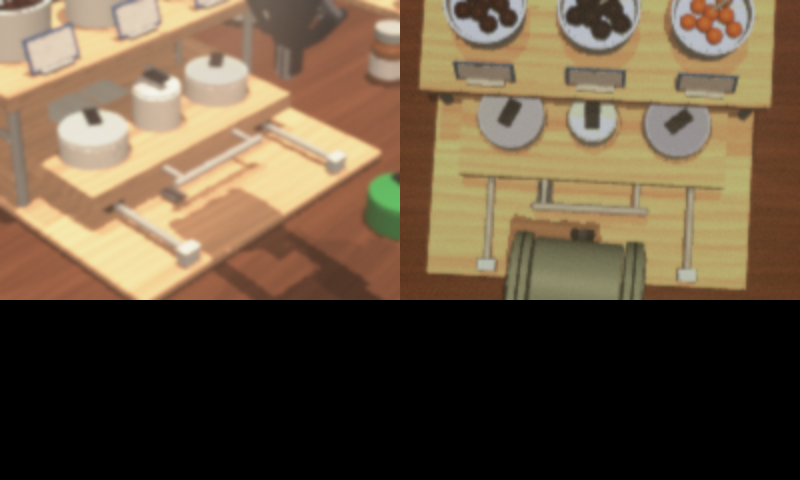

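The last view shows the tray in by about 83 mm, the pot and both bowls upright in their cut-outs, and the arm clear.

```bash
python3 -c "
from rig import ctrl
print(ctrl.finish_job())"
```

```text
the job is handed in; nothing more can be done
None
```

The job is handed in, with no verdict returned: the pot is in the middle cut-out, and the tray broke free at about 13 N, slid in 83 mm and was left resting on the buffer. I judged the buffer from push force alone, pressing to 11 N (about 3 mm in) before backing off.

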